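Set the stone splitter: strip to the stop, blade down one turn

ROBOT

A 7-joint arm with a two-finger parallel gripper is mounted at the origin on the work surface. World frame = base frame: x ahead of the robot, y to its left, z up, the work surface at z = 0. Lengths are in mm, angles in degrees, forces in N, time in s.
With the tool pointing down it reaches from about 425 to 825 mm from the base axis. Payload 3.6 kg.
Tool frame: the origin (TCP) lies at the very end of the fingers, on their centre line; the grasp point (between the pads) lies ctrl.pinch_z behind it (ctrl.pinch_z is the distance from the TCP to the grasp point, in mm); z points along the fingers, y is the line along which they close (so a half turn about z gives the same grasp; the last joint's range is limited). The gripper opens to 85 mm and grips with 20 to 120 N. Pads are 22 mm wide; open, the fingers measure 114 mm over their backs; the gripper's body (76 mm by 85 mm) begins 54 mm behind the grasp point. The pads swing forward as they close: fully open they stand 13 mm farther back than shut.
Start: joints at [-67.294, 35.231, -0.722, 81.555, 0.464, 63.22, -2.315], TCP at [266.67, 592.748, 231.297] pointing down, gripper open.
Joint ranges: [-178.69, 178.69], [-17.37, 117.87], [-77.05, 75.6], [15.02, 138.74], [-78.02, 258.01], [0.78, 113.62], [-162.83, 162.83]. Speed limits (degrees/s): [159.86, 159.86, 180, 180, 180, 180, 180].

INTERFACE

Orientations are given as [roll, pitch, yaw] about the fixed x, y, z axes, in that order (R = Rz(yaw) Ry(pitch) Rx(roll)).
In Python, from cell import ctrl gives the robot as it stands.
- The arm moves only by the tool jog_arm, never from a script. Its argument "deltas" is text: rows parted by semicolons, each of 7 numbers parted by spaces: the closure in counts, from 0 (fully open) to 255 (shut), then the shift along the tool's x, y, z in cm, then the turn, a rotation vector about the tool's x, y, z in degrees. In form: jaw dx dy dz wx wy wz; .... A call has 1 to 20 rows; each row is the pose to reach, as a shift and turn from the pose commanded when the call began, along the tool's axes at that moment; what a row does not reach only later rows make up. A row lasts 1/10 s, in which the tool goes at most 50 mm and 8.59 degrees, less where a joint would pass 70% of its speed; a pose out of reach is approached as far as the arm can. A call with a gripper value outside its range is refused whole. The fingers move at their own pace and stop on an object; "newtons" is the grip in N (left out, the last holds). Time passes only in rows, so rows that repeat a pose let the fingers close. It gives the time, the measured TCP pose, the force, the opening and the grip force at its end, in the units of the state.
- ctrl.state(): the state, without advancing time (a new reading comes with each control period).
- ctrl.snapshot(name): name is "scene" or "top"; returns (picture, depth): 384x512x3 uint8, blue, green, red; 384x512 float32, mm along the optical axis (not along the pixel's ray), 0 where there is no reading.
- ctrl.camera_params(name): a dict with "camera_matrix" (3x3 intrinsics, pixels), "xyz" and "orientation" of the camera in the world. Camera axes: x right, y down, z forward; pixel columns grow to the right and rows downward; lengths in mm; the calibration is good to about 2 mm. A picture is of the moment at which its call begins. camera_params takes no time and is no camera call.
- ctrl.job_done(): hands the job in; it is judged then, once.
The state is a dict: "t": time; "q": joint angles; "qd": joint speeds; "joint_efforts": joint torques, N m; "tcp_pos": TCP position; "ee_rot": TCP orientation; "force": force on the tool from outside, world axes, zero at the start; "moment": the same for the moment, N m; "finger_gap": finger opening in mm; "gripper_force": force on a finger pad.
Only numpy, scipy, OpenCV 4.12 (cv2) and the standard library are available. Lean on these libraries where they do the work, as an engineer would, in place of code of your own. Each camera call takes 0.05 s, during which the arm holds its last target. There are 200 camera calls.

TASK

Set the green bench splitter for the next cut. Push the long limestone strip along its bed until it is fully home against the length stop, keeping it flat on the bed; then push the hand wheel round by its upright handle, without gripping or forcing it, through exactly one full turn clockwise seen from above, which brings the blade down to just clear of the stone. Leave the loose tools and stones around the machine where they lie.

Things in the scene. Friction and masses are not known exactly. Their poses are not given: they have to be found in the camera images.
- splitter: green bench stone splitter, fixed. Origin on the bench under the middle of the cutting line; x along that line, y along the bed from the stop (-y) to the infeed end (+y). Steel bed plate, top 50 mm above the bench, x +-75, y -170 to 215 mm. At y = 0 columns (x +-90 mm) and a crosshead 56 mm deep (y), up to 190 mm high, the wheel on top. Unused lever at x = 147 mm sloping up along -y to 110 mm.
- stop_face (a point): middle of the face of the length stop, a dark steel plate 70 mm wide standing 30 mm above the bed, 100 mm from the cutting line on the splitter's -y side; its axes are the splitter's. The face looks to +y. The point is 10 mm above the bed.
- strip_nose (a point): middle of the leading end face (towards the stop) of the loose pale limestone strip, 280 x 60 x 20 mm, about 0.85 kg, lying flat on the bed along the splitter's y axis, under the blade. Slides with 4 to 9 N. Point 10 mm above the bed; home when at stop_face. Two guide strips (12 mm high, y = 45 to 155 mm, 3 mm clear of each side) keep it straight.
- strip_tail (a point): middle of the trailing (outer) end face of the same strip, the face to push: 60 mm wide, from 50 to 70 mm above the bench; point 10 mm above the bed, 280 mm from strip_nose. It lies 180 mm from the cutting line on the splitter's +y side when home, 30 to 60 mm farther at the start. The point's y axis points out of this face, away from the stop.
- wheel_centre (a point): centre of the hand wheel, on its vertical axis, at mid height of the rim (227 mm above the bench). Wheel: bright aluminium rim 161 mm outside diameter, rim bar 17 mm thick (top 236 mm above the bench), three spokes, hub 40 mm diameter (top 242 mm above the bench). It keeps its height as it turns.
- handle (a point): middle of the wheel's one upright handle, on the handle's axis, 68 mm from the wheel's axis, 268 mm above the bench. Black handle 26 mm diameter, standing on the rim from 240 to 294 mm above the bench, upright; its sleeve spins freely on its pin. It starts at any direction round the wheel and goes round with it.
- wheel (a joint): angle (rad) that the hand wheel has been turned from where it stood at the start: 0 at the start, growing clockwise seen from above (clockwise lowers the blade), 6.283 after one turn. Stiff screw: it needs about 4 N at the handle to move, 8 N at 0.15 m/s, more if struck, and stays where it is left. No end stops within several turns either way.
- collar: round graduated steel collar, 60 mm diameter, 16 mm high, on top of the crosshead under the wheel's hub; it carries the wheel and its handle. Fixed, does not turn. Origin: middle of its underside, 190 mm above the bench.
- blade_edge (a point): middle of the cutting edge of the upper blade (a steel bar 130 mm long along the splitter's x axis), at first 7 mm above the strip's top; it goes down 5 mm for each clockwise turn of the wheel.
- piece1: loose split piece of limestone, 60 x 100 x 20 mm, flat on the bench beyond the stop; leave alone. Origin: middle of its underside.
- piece2: second loose split piece, same size, near piece1; leave alone.
- chisel: steel pitching chisel, 200 mm long along its y axis, 21 mm thick, lying beside the bed on the robot's side; leave alone. Origin: under its middle.
- offcut: stepped stone offcut, 80 x 60 x 55 mm, beside the bed on the far side; leave alone. Origin: under its middle.
- mallet: round wooden mason's mallet standing on its head, 92 mm diameter, 228 mm high, left on the bench; leave alone. Origin: middle of its underside.
- brush: wooden dust brush, 50 x 235 x 63 mm along its y axis, left on the bench; leave alone. Origin: under the middle of its bristle block.

How it is judged:
By the outcome, as a careful person would: the job done as asked, in the order asked, and still so for the second after the job is handed in, with the robot touching nothing.
It also fails if it takes over 67 s, if anything falls off the work surface, if the arm or the gripper's body presses on something with over 40 N, if the wrist force passes 120 N, or if a joint passes its speed limit or range.

## Working session

There is one attempt and no reset: what is moved stays moved. The work goes in short steps, Python scripts to look and compute and a tool call to move; the robot and the scene stay as the last step left them, time stands still between calls to the robot, and variables do not carry over. Pictures are saved under pics/ and viewed, at most 10 in all, crops included, and the job is handed in when it is done.

Besides the shell and the picture viewer there is one more tool, called after "Emit:" as a command line: name --argument value ..., lists and objects as JSON in quotes. jog_arm: Moves the arm, as the interface text tells. Its arguments: {"type":"object","properties":{"deltas":{"type":"string"},"newtons":{"type":"number"}},"required":["deltas"]}

```bash
mkdir -p pics; cat > h.py <<'E'
import numpy as np, cv2
from scipy.spatial.transform import Rotation as R
from cell import ctrl
def cam(n):
    p=ctrl.camera_params(n); return np.array(p["camera_matrix"]),np.array(p["xyz"]),R.from_euler("xyz",p["orientation"],degrees=True).as_matrix()
def cloud(n,d):
    K,t,M=cam(n); v,u=np.mgrid[:d.shape[0],:d.shape[1]]
    P=np.stack([(u-K[0,2])/K[0,0]*d,(v-K[1,2])/K[1,1]*d,d],-1)
    W=P@M.T+t; W[d==0]=np.nan; return W
def snap(n,f):
    im,d=ctrl.snapshot(n); cv2.imwrite("pics/"+f,im); np.save("pics/"+f[:-4],d); return im,d,cloud(n,d)
E
python3 - <<'E'
from h import *
print(ctrl.camera_params("top"),ctrl.camera_params("scene"),ctrl.state(),ctrl.pinch_z)
for n in("top","scene"): snap(n,n+"0.png")
E
```

```text
{'camera_matrix': array([[416.19058798,   0.        , 263.54903187],
       [  0.        , 416.19058798, 192.7845118 ],
       [  0.        ,   0.        ,   1.        ]]), 'xyz': array([ 338.19624238,   27.54004913, 1382.7595183 ]), 'orientation': array([-169.27687619,    1.17679809,  -91.48832727])} {'camera_matrix': array([[410.31277905,   0.        , 245.0671944 ],
       [  0.        , 410.31277905, 189.56369285],
       [  0.        ,   0.        ,   1.        ]]), 'xyz': array([1403.1466535 , -416.83604024, 1017.80250878]), 'orientation': array([-130.82040834,   -1.13335563,   61.64449515])} {'t': 0.0, 'q': array([-67.29455668,  35.28983849,  -0.72329684,  81.64090457,
         0.46443761,  63.21930978,  -2.31403898]), 'qd': array([-0.01122412, -0.01541949,  0.11406317,  0.04680764,  0.03383696,
       -0.05063904, -0.01365275]), 'joint_efforts': array([ 3.32765212e-04, -4.69217205e+01,  2.59139305e-01, -1.71030593e+01,
        9.95768438e-03,  9.58372839e-03, -1.61964564e-06]), 'tcp_pos': array([266.37273418, 592.07763427, 230.13386932]), 'ee_rot': array([-1.79852842e+02,  2.17431229e-03,  1.55781252e+02]), 'force': array([-0.85382312,  0.82529313,  0.55877378]), 'moment': array([-0.01824136,  0.00134679,  0.02942076]), 'gripper_force': 0.0, 'finger_gap': 85.3208341098982} 18.700000000000003
```

View pics/top0.png

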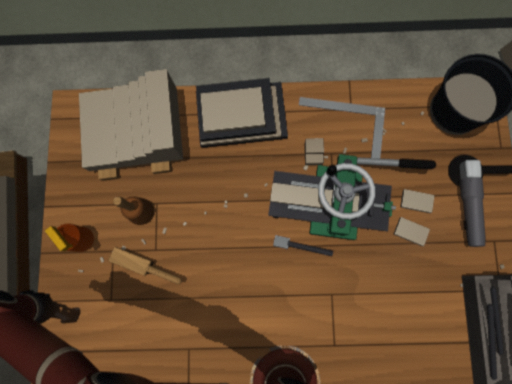

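View pics/scene0.png

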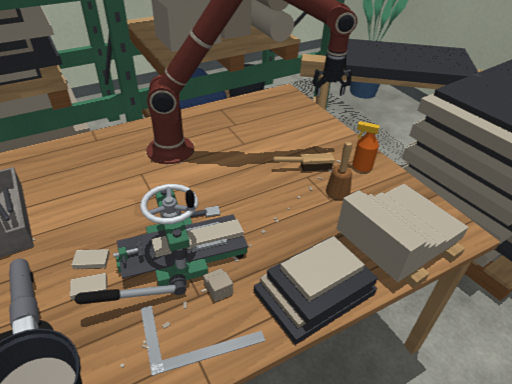

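The top view shows the splitter near (345,190): wheel centred at about (347,190), handle at (331,170), strip on the left at (272–318,193) and chisel at (303,246). The scene view agrees.

```bash
cat > m.py <<'E'
from h import *
import sys
def fit(p):
    A=np.c_[2*p[:,:2],np.ones(len(p))]; s=np.linalg.lstsq(A,(p[:,:2]**2).sum(1),rcond=None)[0]
    return s[:2],np.sqrt(s[2]+s[:2]@s[:2])
def meas(n,f,sfx=None):
    im=cv2.imread("pics/"+f); W=cloud(n,np.load("pics/"+f[:-4]+".npy")); X,Y,Z=W[...,0],W[...,1],W[...,2]
    lum=im.max(-1).astype(int); return im,W,X,Y,Z,lum
if __name__=="__main__":
  for n in("top","scene"):
    im,W,X,Y,Z,lum=meas(n,n+"0.png")
    c0=np.array([520,-160.]) if n=="x" else None
    reg=(X>350)&(X<750)&(Y>-450)&(Y<100)
    rim=W[reg&(Z>215)&(Z<245)&(lum>110)]
    c=np.median(rim,0)[:2]
    for k in range(6):
        r=np.hypot(*(rim[:,:2]-c).T); s=rim[abs(r-(72 if k else 70))<(40 if k<2 else 12)]; c,rad=fit(s)
    print(n,"wheel",c.round(1),rad.round(1),len(s),s[:,2].mean().round(1))
    h=W[reg&(Z>255)&(Z<305)&(lum<90)]; h=h[np.hypot(*(h[:,:2]-c).T)<95]
    ht=h[h[:,2]>285]
    print("handle",np.median(h,0).round(1),len(h),"top",ht.mean(0).round(1) if len(ht) else None,len(ht), "ext",h.min(0).round(1),h.max(0).round(1))
    st=reg&(Z>60)&(Z<80)&(lum>110)&(np.hypot(X-c[0],Y-c[1])<280)
    lab=cv2.connectedComponentsWithStats(st.astype(np.uint8))
    i=1+np.argmax(lab[2][1:,4]); p=W[lab[1]==i]; bx=cv2.minAreaRect(p[:,:2].astype(np.float32))
    print("strip",bx,cv2.boxPoints(bx).round(0).tolist(),np.median(p[:,2]),len(p))
    bd=reg&(Z>42)&(Z<56)&(np.hypot(X-c[0],Y-c[1])<280); p=W[bd]
    lab=cv2.connectedComponentsWithStats(bd.astype(np.uint8)); 
    bx=cv2.minAreaRect(p[:,:2].astype(np.float32)); print("bed",bx,cv2.boxPoints(bx).round(0).tolist(),len(p))
    tab=reg&(abs(Z)<8); print("table z",np.median(Z[tab]))
E
python3 m.py; python3 - <<'E'
import cv2
a=cv2.imread("pics/top0.png")[140:270,240:450]
cv2.imwrite("pics/c0.png",cv2.resize(a,None,fx=3.8,fy=3.8,interpolation=2))
E
```

```text
top wheel [ 556.5 -186.5] 71.7 787 235.1
handle [ 604.7 -140.4  287.6] 88 top [ 606.3 -141.3  292. ] 52 ext [ 595.3 -152.8  256.6] [ 620.8 -129.5  299.5]
strip ((586.4808959960938, -54.681907653808594), (157.8208770751953, 74.86760711669922), 80.8892593383789) [[537.0, -127.0], [611.0, -139.0], [636.0, 17.0], [562.0, 29.0]] 70.61584100946607 959
bed ((594.5021362304688, -175.01486206054688), (393.4219055175781, 298.0972595214844), 80.73542785644531) [[416.0, -345.0], [710.0, -393.0], [773.0, -5.0], [479.0, 43.0]] 2946
table z 1.0535401400736646
scene wheel [ 563.3 -187.1] 72.0 674 233.8
handle [ 618.9 -145.4  279.5] 116 top [ 614.6 -143.9  291.5] 43 ext [ 603.7 -154.3  255. ] [ 624.4 -133.7  297.3]
strip ((573.2146606445312, -56.50634002685547), (168.1946258544922, 79.69952392578125), 79.1667251586914) [[518.0, -132.0], [597.0, -147.0], [628.0, 19.0], [550.0, 34.0]] 70.95894621529493 764
bed ((594.1353149414062, -174.04168701171875), (397.41253662109375, 289.94549560546875), 77.73345184326172) [[410.0, -337.0], [694.0, -399.0], [778.0, -11.0], [495.0, 51.0]] 3396
table z 1.26647022284709
```

View pics/c0.png

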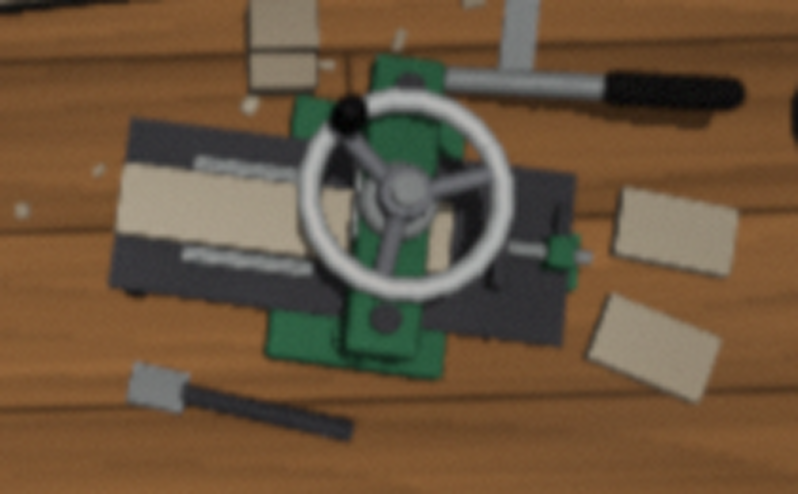

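The crop confirms the bed is tilted a few degrees, with the tail end about (120,200) in the crop and the stop on the right. One refinement of strip edges and tail follows.

```bash
cat > s.py <<'E'
from m import *
def plane(n,uv,z):
    K,t,M=cam(n); d=np.c_[(uv-[K[0,2],K[1,2]])/[K[0,0],K[1,1]],np.ones(len(uv))]@M.T
    return (t+d*((z-t[2])/d[:,2])[:,None])[:,:2]
def strip(n,f):
    im,W,X,Y,Z,lum=meas(n,f)
    i=im.astype(int); m=(i[...,2]-i[...,0]>18)&(lum>100)&(Z>62)&(Z<80)&(X>500)&(X<680)&(Y>-85)&(Y<80)
    cnt=max(cv2.findContours(m.astype(np.uint8),0,1)[0],key=cv2.contourArea)[:,0].astype(float)
    P=plane(n,cnt,70.5); bx=cv2.minAreaRect(P.astype(np.float32)); q=cv2.boxPoints(bx); q=q[np.argsort(q[:,1])]
    tail=q[2:].mean(0); far=q[:2].mean(0); d=tail-far
    return tail,np.degrees(np.arctan2(d[0],d[1])),min(bx[1]),np.linalg.norm(d)
def bed(n,f):
    im,W,X,Y,Z,lum=meas(n,f)
    m=(abs(Z-50)<7)&(lum<80)&(X>470)&(X<690)&(Y>-380)&(Y<60)&(im.max(-1).astype(int)-im.min(-1)<22)
    lab=cv2.connectedComponentsWithStats(m.astype(np.uint8)); 
    uv=np.argwhere(m)[:,::-1].astype(float); P=plane(n,uv,50.5); bx=cv2.minAreaRect(P.astype(np.float32)); return bx,cv2.boxPoints(bx).round(0).tolist()
if __name__=="__main__":
    for n in("top","scene"): print(n,strip(n,n+"0.png"),bed(n,n+"0.png"))
E
python3 s.py
```

```text
top (array([591.5127  ,  24.373692], dtype=float32), np.float32(9.223881), 60.83143615722656, np.float32(113.576324)) (((584.2410888671875, -166.8592071533203), (388.0140075683594, 211.71661376953125), 85.07106018066406), [[462.0, -351.0], [673.0, -369.0], [706.0, 17.0], [495.0, 36.0]])
scene (array([595.87256 ,  24.686916], dtype=float32), np.float32(8.852612), 65.91600036621094, np.float32(114.608376)) (((593.12744140625, -171.6520538330078), (382.34765625, 218.64608764648438), 81.39356231689453), [[456.0, -344.0], [673.0, -377.0], [730.0, 1.0], [514.0, 34.0]])
```

Emit:
jog_arm --deltas "255 -1.5 -1 -1 0 0 -2; 255 -4.5 -3 -1.5 0 0 -5; 255 -8.5 -5.6 -2 0 0 -10; 255 -12.5 -8.3 -2 0 0 -15; 255 -16.5 -11 -2 0 0 -15.1; 255 -20.5 -13.6 -2 0 0 -15.1; 255 -24.5 -16.3 -2 0 0 -15.1; 255 -28.5 -18.9 -2 0 0 -15.1; 255 -32.5 -21.6 -2 0 0 -15.1; 255 -36.5 -24.2 -2 0 0 -15.1; 255 -40.5 -26.9 -2 0 0 -15.1; 255 -44.5 -29.5 -2 0 0 -15.1; 255 -48 -31.9 0 0 0 -15.1; 255 -50.5 -33.5 3 0 0 -15.1; 255 -52 -34.5 7 0 0 -15.1; 255 -52 -34.5 11 0 0 -15.1; 255 -52 -34.5 14 0 0 -15.1; 255 -52 -34.5 15.5 0 0 -15.1; 255 -52 -34.5 15.5 0 0 -15.1; 255 -52 -34.5 15.5 0 0 -15.1"

```text
t: 2.1
tcp_pos: [599.5, 64.8, 76.4]
ee_rot: [-180.0, -0.0, 170.9]
force: [-0.5, -0.4, 0.8]
finger_gap: -0.1
gripper_force: 0.0
```

```bash
python3 - <<'E'
from h import *
im,d,W=snap("scene","s1.png"); cv2.imwrite("pics/s1c.png",cv2.resize(im[130:320,90:340],None,fx=3,fy=3)); s=ctrl.state(); print(s["t"],s["tcp_pos"],s["ee_rot"],s["force"],s["finger_gap"])
E
```

```text
2.15 [600.10066972  64.88309765  77.20075734] [1.79975176e+02 9.32487017e-02 1.70880584e+02] [-0.25477746 -0.27664247  0.04370061] 0.053836834158557
```

View pics/s1c.png

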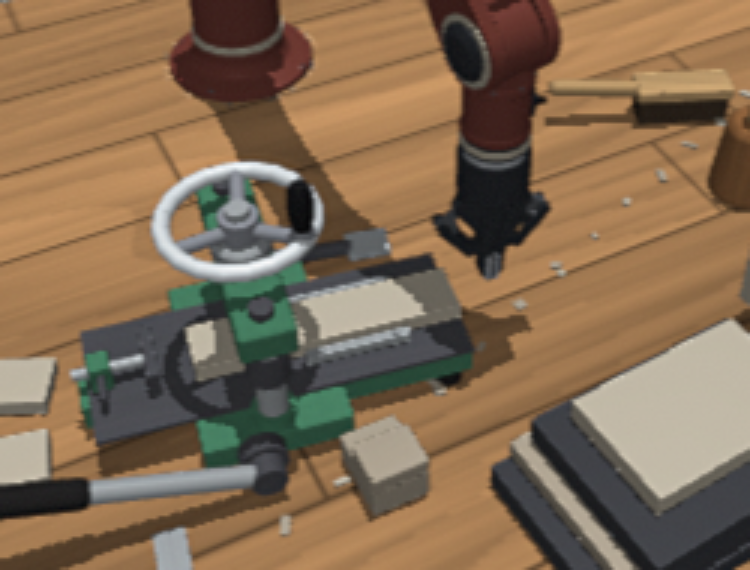

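The arm is clear beyond the tail, fingers shut and aligned. Descend to the strip's height and push.

Emit:
jog_arm --deltas "255 0 0 1 0 0 0; 255 0 0 2.0 0 0 0; 255 0 -0.5 2.2 0 0 0; 255 0 -1.0 2.2 0 0 0; 255 0 -1.5 2.2 0 0 0; 255 0 -2 2.2 0 0 0; 255 0 -2.5 2.2 0 0 0; 255 0 -3 2.2 0 0 0; 255 0 -3.5 2.2 0 0 0; 255 0 -4 2.2 0 0 0; 255 0 -4.4 2.2 0 0 0; 255 0 -4.8 2.2 0 0 0; 255 0 -5.0 2.2 0 0 0; 255 0 -5.0 2.2 0 0 0"

```text
t: 3.55
tcp_pos: [591.6, 15.1, 54.6]
ee_rot: [-180.0, 0.0, 170.9]
force: [0.7, 3.5, 2.6]
finger_gap: -0.3
gripper_force: 2.0
```

```bash
python3 - <<'E'
from s import *
for n in("top","scene"): snap(n,n+"2.png")
s=ctrl.state(); print(s["t"],s["tcp_pos"],s["force"])
for n in("top","scene"): print(strip(n,n+"2.png"))
E
```

```text
3.65 [591.61329754  15.13647829  54.5265519 ] [0.66709598 3.25740036 2.99462126]
(array([573.96954 , -61.913086], dtype=float32), np.float32(2.3693013), 22.394145965576172, np.float32(22.394144))
(array([576.49066, -64.59222], dtype=float32), np.float32(-1.0655105), 20.323617935180664, np.float32(20.323614))
```

Emit:
jog_arm --deltas "255 0 -0.3 0 0 0 0; 255 0 -0.6 0 0 0 0; 255 0 -0.8 0 0 0 0"

```text
t: 3.95
tcp_pos: [590.5, 8.5, 54.5]
ee_rot: [179.9, 0.0, 170.9]
force: [0.5, 5.4, 2.4]
finger_gap: -0.1
gripper_force: 2.9
```

Emit:
jog_arm --deltas "255 0 -0.1 0 0 0 0; 255 0 -0.2 0 0 0 0; 255 0 -0.2 0 0 0 0"

```text
t: 4.25
tcp_pos: [590.2, 6.5, 54.6]
ee_rot: [179.9, 0.0, 170.9]
force: [1.2, 6.3, 2.9]
finger_gap: 0.2
gripper_force: 2.7
```

Emit:
jog_arm --deltas "255 0 -0.1 0 0 0 0; 255 0 -0.2 0 0 0 0; 255 0 -0.2 0 0 0 0"

```text
t: 4.55
tcp_pos: [589.9, 4.6, 54.6]
ee_rot: [179.9, 0.0, 170.9]
force: [1.2, 5.6, 1.6]
finger_gap: 0.0
gripper_force: 2.7
```

Emit:
jog_arm --deltas "255 0 -0.1 0 0 0 0; 255 0 -0.2 0 0 0 0; 255 0 -0.2 0 0 0 0"

```text
t: 4.85
tcp_pos: [589.7, 3.7, 54.6]
ee_rot: [179.9, 0.0, 171.0]
force: [1.1, 6.7, 2.2]
finger_gap: -0.1
gripper_force: 3.4
```

Emit:
jog_arm --deltas "255 0 -0.1 0 0 0 0; 255 0 -0.15 0 0 0 0; 255 0 -0.15 0 0 0 0"

```text
t: 5.15
tcp_pos: [589.7, 3.6, 54.6]
ee_rot: [179.8, 0.1, 171.0]
force: [1.8, 8.7, 1.7]
finger_gap: 0.2
gripper_force: 4.3
```

Emit:
jog_arm --deltas "255 0 -0.1 0 0 0 0; 255 0 -0.15 0 0 0 0; 255 0 -0.15 0 0 0 0"

```text
t: 5.45
tcp_pos: [589.7, 3.6, 54.6]
ee_rot: [179.7, 0.1, 171.1]
force: [1.0, 9.9, 1.8]
finger_gap: 0.3
gripper_force: 5.2
```

Emit:
jog_arm --deltas "255 0 -0.2 0 0 0 0; 255 0 -0.4 0 0 0 0; 255 0 -0.5 0 0 0 0; 255 0 -0.5 0 0 0 0"

```text
t: 5.85
tcp_pos: [589.6, 3.5, 54.7]
ee_rot: [179.3, 0.1, 171.2]
force: [3.1, 16.6, 1.2]
finger_gap: 0.0
gripper_force: 8.2
```

The strip has stalled at the expected home position and the force rises there, so it is against the stop. Back off, rise, and check.

Emit:
jog_arm --deltas "255 0 0.7 0 0 0 0; 255 0 1.5 0 0 0 0; 255 0 3 0 0 0 0; 255 0 5 0 0 0 0; 255 0 7 -2 0 0 0; 255 0 9 -5 0 0 0; 255 0 11 -9 0 0 0; 255 0 13 -13 0 0 0; 255 0 14 -17 0 0 0; 255 0 15 -21 0 0 0; 255 0 15 -24 0 0 0; 255 0 15 -26 0 0 0; 255 0 15 -27 0 0 0; 255 0 15 -27 0 0 0"

```text
t: 7.25
tcp_pos: [612.1, 141.2, 325.1]
ee_rot: [-180.0, 0.1, 170.8]
force: [-0.2, 0.1, -0.8]
finger_gap: 0.2
gripper_force: 0.0
```

```bash
python3 - <<'E'
from s import *
for n in("top","scene"): snap(n,n+"3.png")
s=ctrl.state(); print(s["t"],s["tcp_pos"],s["force"])
for n in("top","scene"):
  try: print(strip(n,n+"3.png"))
  except Exception as e: print(e)
a=cv2.imread("pics/top3.png")[140:270,240:450]; b=cv2.imread("pics/scene3.png")[170:300,90:300]
cv2.imwrite("pics/c3.png",cv2.resize(np.vstack([a,b]),None,fx=2.3,fy=2.3,interpolation=2))
E
```

```text
7.35 [611.03087019 141.19176593 322.69605561] [-0.39561876  0.06837927  0.66552145]
(array([585.84894 , -10.345589], dtype=float32), np.float32(9.933343), 60.46174621582031, np.float32(78.76151))
(array([586.92975,  -9.74614], dtype=float32), np.float32(8.490113), 59.18962478637695, np.float32(79.06112))
```

View pics/c3.png

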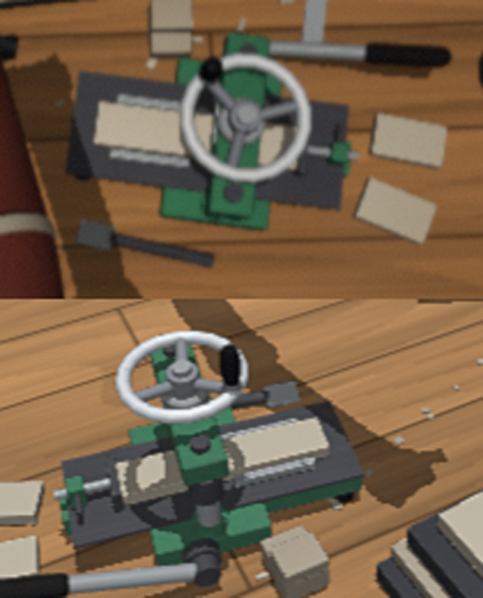

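Strip home: tail now at (586.5,-10), 35 mm farther along, flat, tools untouched. Now set the fingers down behind the handle (on its anticlockwise side).

Emit:
jog_arm --deltas "255 0 -1 0 0 0 0; 255 0 -3 0 0 0 0; 255 0 -6 0 0 0 0; 255 0 -9.5 0 0 0 0; 255 0 -13 0 0 0 0; 255 0 -16.5 0 0 0 0; 255 0 -20 0 0 0 0; 255 0 -23 0 0 0 0; 255 0 -25 0 0 0 0; 255 0 -26.2 1 0 0 0; 255 0 -26.4 2.5 0 0 0; 255 0 -26.4 4.5 0 0 0; 255 0 -26.4 5.7 0 0 0; 255 0 -26.4 6.1 0 0 0; 255 0 -26.4 6.1 0 0 0; 255 0 -26.4 6.1 0 0 0"

```text
t: 8.95
tcp_pos: [570.4, -118.8, 263.9]
ee_rot: [-180.0, 0.1, 170.9]
force: [0.4, -0.1, 0.6]
finger_gap: -0.1
gripper_force: 0.0
```

```bash
cat > p.py <<'E'
from h import *
import sys
# rows: from measured pose along circle about C; args: angles(world deg) start,end,step,radius
C=np.array([560,-187.])
def rows(cmd,a0,a1,step,r=68,z=0):
    n=int(np.ceil(abs(a1-a0)/step)); A=np.radians(np.linspace(a0,a1,n+1)[1:])
    x=np.array([-.9874,.1582]); y=np.array([.1582,.9874]); out=[]
    for a in A:
        d=(C+r*np.array([np.cos(a),np.sin(a)])-cmd)/10; out.append("255 %.2f %.2f %g 0 0 0"%(d@x,d@y,z))
    return "; ".join(out)
if __name__=="__main__":
    s=ctrl.state(); p=s["tcp_pos"]; v=p[:2]-C; print(s["t"],p.round(1),s["force"].round(1),"ang",np.degrees(np.arctan2(v[1],v[0])).round(1),np.hypot(*v).round(1))
E
python3 - <<'E'
from p import *
s=ctrl.state(); p=s["tcp_pos"]; print(p,s["force"],s["q"].round(0)); print(rows(p[:2],81.7,57,2.5))
E
```

```text
[ 570.36469106 -118.75816593  263.86829071] [ 0.39872029 -0.0896728   0.5694717 ] [ 8. 27.  2. 91. -1. 62. 92.]
255 -0.25 -0.11 0 0 0 0; 255 -0.55 -0.12 0 0 0 0; 255 -0.84 -0.15 0 0 0 0; 255 -1.13 -0.19 0 0 0 0; 255 -1.42 -0.24 0 0 0 0; 255 -1.70 -0.30 0 0 0 0; 255 -1.99 -0.38 0 0 0 0; 255 -2.27 -0.47 0 0 0 0; 255 -2.54 -0.57 0 0 0 0; 255 -2.81 -0.69 0 0 0 0
```

Emit:
jog_arm --deltas "255 -0.25 -0.1 0 0 0 0; 255 -0.55 -0.12 0 0 0 0; 255 -0.85 -0.15 0 0 0 0; 255 -1.1 -0.2 0 0 0 0; 255 -1.4 -0.25 0 0 0 0; 255 -1.4 -0.25 0 0 0 0"

```text
t: 9.55
tcp_pos: [583.7, -123.7, 263.2]
ee_rot: [-180.0, 0.0, 170.9]
force: [-0.1, -0.3, 0.7]
finger_gap: -0.1
gripper_force: 0.0
```

Emit:
jog_arm --deltas "255 -0.1 -0.02 0 0 0 0; 255 -0.2 -0.04 0 0 0 0; 255 -0.2 -0.04 0 0 0 0"

```text
t: 9.85
tcp_pos: [585.3, -124.3, 263.3]
ee_rot: [-180.0, 0.0, 170.9]
force: [-0.8, -0.2, -0.8]
finger_gap: 0.1
gripper_force: 0.0
```

Emit:
jog_arm --deltas "255 -0.1 -0.02 0 0 0 0; 255 -0.2 -0.06 0 0 0 0; 255 -0.2 -0.06 0 0 0 0"

```text
t: 10.15
tcp_pos: [587.2, -125.3, 263.3]
ee_rot: [-180.0, 0.0, 170.9]
force: [-0.5, 0.3, 0.2]
finger_gap: 0.0
gripper_force: 0.0
```

Emit:
jog_arm --deltas "255 -0.1 -0.02 0 0 0 0; 255 -0.2 -0.06 0 0 0 0; 255 -0.2 -0.06 0 0 0 0"

```text
t: 10.45
tcp_pos: [588.4, -125.4, 263.3]
ee_rot: [179.9, -0.1, 170.9]
force: [-2.6, 1.6, 0.8]
finger_gap: 0.4
gripper_force: 1.3
```

Contact made with the peg at about (588.2,-125.4); the same TCP position one turn later marks the full turn. Work out the circle.

```bash
python3 - <<'E'
from p import *
x=np.array([-.9874,.1582]); y=np.array([.1582,.9874])
cmd=np.array([589.5,-126.0]); a=64.5
for k in range(5):
    b=a-72 if k<4 else -283
    r=rows(cmd,a,b,4,68,-0.3 if k==0 else 0); print(round(a,1),b); print(r)
    f=[float(v) for v in r.split("; ")[-1].split()[1:3]]; cmd=cmd+10*(f[0]*x+f[1]*y); a=b
E
```

```text
64.5 -7.5
255 -0.42 -0.12 -0.3 0 0 0; 255 -0.86 -0.30 -0.3 0 0 0; 255 -1.29 -0.51 -0.3 0 0 0; 255 -1.70 -0.75 -0.3 0 0 0; 255 -2.09 -1.02 -0.3 0 0 0; 255 -2.46 -1.31 -0.3 0 0 0; 255 -2.81 -1.63 -0.3 0 0 0; 255 -3.14 -1.97 -0.3 0 0 0; 255 -3.44 -2.34 -0.3 0 0 0; 255 -3.72 -2.73 -0.3 0 0 0; 255 -3.96 -3.13 -0.3 0 0 0; 255 -4.18 -3.55 -0.3 0 0 0; 255 -4.37 -3.99 -0.3 0 0 0; 255 -4.53 -4.43 -0.3 0 0 0; 255 -4.66 -4.89 -0.3 0 0 0; 255 -4.76 -5.36 -0.3 0 0 0; 255 -4.82 -5.83 -0.3 0 0 0; 255 -4.85 -6.30 -0.3 0 0 0
-7.5 -79.5
255 0.00 -0.47 0 0 0 0; 255 0.04 -0.95 0 0 0 0; 255 0.11 -1.42 0 0 0 0; 255 0.21 -1.88 0 0 0 0; 255 0.35 -2.34 0 0 0 0; 255 0.51 -2.78 0 0 0 0; 255 0.71 -3.21 0 0 0 0; 255 0.93 -3.63 0 0 0 0; 255 1.19 -4.03 0 0 0 0; 255 1.47 -4.41 0 0 0 0; 255 1.78 -4.77 0 0 0 0; 255 2.11 -5.11 0 0 0 0; 255 2.46 -5.43 0 0 0 0; 255 2.84 -5.72 0 0 0 0; 255 3.23 -5.98 0 0 0 0; 255 3.65 -6.22 0 0 0 0; 255 4.08 -6.42 0 0 0 0; 255 4.52 -6.60 0 0 0 0
-79.5 -151.5
255 0.45 -0.14 0 0 0 0; 255 0.91 -0.25 0 0 0 0; 255 1.38 -0.33 0 0 0 0; 255 1.85 -0.38 0 0 0 0; 255 2.32 -0.39 0 0 0 0; 255 2.80 -0.
[... 387 characters left out ...]
0 0 0 0; 255 1.09 2.09 0 0 0 0; 255 1.22 2.55 0 0 0 0; 255 1.31 3.02 0 0 0 0; 255 1.38 3.49 0 0 0 0; 255 1.41 3.96 0 0 0 0; 255 1.40 4.43 0 0 0 0; 255 1.37 4.91 0 0 0 0; 255 1.30 5.38 0 0 0 0; 255 1.19 5.84 0 0 0 0; 255 1.06 6.30 0 0 0 0; 255 0.89 6.74 0 0 0 0; 255 0.70 7.17 0 0 0 0; 255 0.47 7.59 0 0 0 0; 255 0.22 7.99 0 0 0 0
-223.5 -283
255 -0.28 0.38 0 0 0 0; 255 -0.59 0.74 0 0 0 0; 255 -0.91 1.08 0 0 0 0; 255 -1.27 1.39 0 0 0 0; 255 -1.64 1.68 0 0 0 0; 255 -2.03 1.94 0 0 0 0; 255 -2.44 2.17 0 0 0 0; 255 -2.86 2.38 0 0 0 0; 255 -3.30 2.55 0 0 0 0; 255 -3.75 2.70 0 0 0 0; 255 -4.20 2.81 0 0 0 0; 255 -4.67 2.89 0 0 0 0; 255 -5.13 2.94 0 0 0 0; 255 -5.60 2.96 0 0 0 0; 255 -6.07 2.94 0 0 0 0
```

Emit:
jog_arm --deltas "255 -0.42 -0.12 -0.3 0 0 0; 255 -0.86 -0.30 -0.3 0 0 0; 255 -1.29 -0.51 -0.3 0 0 0; 255 -1.70 -0.75 -0.3 0 0 0; 255 -2.09 -1.02 -0.3 0 0 0; 255 -2.46 -1.31 -0.3 0 0 0; 255 -2.81 -1.63 -0.3 0 0 0; 255 -3.14 -1.97 -0.3 0 0 0; 255 -3.44 -2.34 -0.3 0 0 0; 255 -3.72 -2.73 -0.3 0 0 0; 255 -3.96 -3.13 -0.3 0 0 0; 255 -4.18 -3.55 -0.3 0 0 0; 255 -4.37 -3.99 -0.3 0 0 0; 255 -4.53 -4.43 -0.3 0 0 0; 255 -4.66 -4.89 -0.3 0 0 0; 255 -4.76 -5.36 -0.3 0 0 0; 255 -4.82 -5.83 -0.3 0 0 0; 255 -4.85 -6.30 -0.3 0 0 0"

```text
t: 12.25
tcp_pos: [628.0, -193.1, 265.5]
ee_rot: [179.7, -0.0, 171.0]
force: [0.4, 4.4, -2.9]
finger_gap: 0.1
gripper_force: 2.7
```

```bash
python3 p.py; python3 - <<'E'
from h import *
im,d,W=snap("scene","s4.png"); cv2.imwrite("pics/s4c.png",cv2.resize(im[100:300,80:300],None,fx=2.5,fy=2.5))
E
```

```text
12.25 [ 628.  -193.1  265.5] [ 0.4  4.4 -2.9] ang -5.1 68.3
```

View pics/s4c.png

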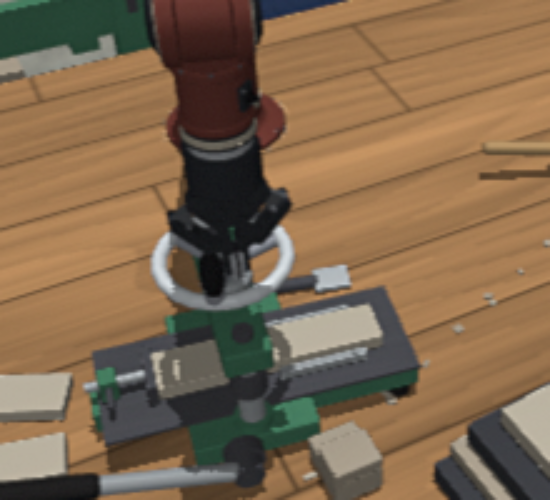

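The fingers at (237,268) push the handle at (212,272) round the right way. Continuing.

Emit:
jog_arm --deltas "255 0.00 -0.47 0 0 0 0; 255 0.04 -0.95 0 0 0 0; 255 0.11 -1.42 0 0 0 0; 255 0.21 -1.88 0 0 0 0; 255 0.35 -2.34 0 0 0 0; 255 0.51 -2.78 0 0 0 0; 255 0.71 -3.21 0 0 0 0; 255 0.93 -3.63 0 0 0 0; 255 1.19 -4.03 0 0 0 0; 255 1.47 -4.41 0 0 0 0; 255 1.78 -4.77 0 0 0 0; 255 2.11 -5.11 0 0 0 0; 255 2.46 -5.43 0 0 0 0; 255 2.84 -5.72 0 0 0 0; 255 3.23 -5.98 0 0 0 0; 255 3.65 -6.22 0 0 0 0; 255 4.08 -6.42 0 0 0 0; 255 4.52 -6.60 0 0 0 0"

```text
t: 14.1
tcp_pos: [574.1, -256.1, 266.8]
ee_rot: [-179.8, 0.4, 170.8]
force: [5.6, -0.1, -2.9]
finger_gap: -0.0
gripper_force: 2.5
```

Emit:
jog_arm --deltas "255 0.45 -0.14 0 0 0 0; 255 0.91 -0.25 0 0 0 0; 255 1.38 -0.33 0 0 0 0; 255 1.85 -0.38 0 0 0 0; 255 2.32 -0.39 0 0 0 0; 255 2.80 -0.37 0 0 0 0; 255 3.27 -0.32 0 0 0 0; 255 3.74 -0.23 0 0 0 0; 255 4.20 -0.11 0 0 0 0; 255 4.65 0.04 0 0 0 0; 255 5.09 0.22 0 0 0 0; 255 5.51 0.43 0 0 0 0; 255 5.92 0.67 0 0 0 0; 255 6.31 0.94 0 0 0 0; 255 6.68 1.23 0 0 0 0; 255 7.04 1.55 0 0 0 0; 255 7.36 1.90 0 0 0 0; 255 7.67 2.26 0 0 0 0"

```text
t: 15.9
tcp_pos: [501.7, -224.4, 267.3]
ee_rot: [-179.6, 0.5, 170.7]
force: [3.7, -4.9, -3.5]
finger_gap: 0.1
gripper_force: 2.9
```

Emit:
jog_arm --deltas "255 0.27 0.39 0 0 0 0; 255 0.52 0.79 0 0 0 0; 255 0.74 1.21 0 0 0 0; 255 0.93 1.65 0 0 0 0; 255 1.09 2.09 0 0 0 0; 255 1.22 2.55 0 0 0 0; 255 1.31 3.02 0 0 0 0; 255 1.38 3.49 0 0 0 0; 255 1.41 3.96 0 0 0 0; 255 1.40 4.43 0 0 0 0; 255 1.37 4.91 0 0 0 0; 255 1.30 5.38 0 0 0 0; 255 1.19 5.84 0 0 0 0; 255 1.06 6.30 0 0 0 0; 255 0.89 6.74 0 0 0 0; 255 0.70 7.17 0 0 0 0; 255 0.47 7.59 0 0 0 0; 255 0.22 7.99 0 0 0 0"

```text
t: 17.7
tcp_pos: [508.1, -145.7, 266.6]
ee_rot: [-179.6, -0.1, 170.6]
force: [-3.6, -3.7, -0.6]
finger_gap: -0.6
gripper_force: 2.6
```

```bash
python3 p.py; python3 - <<'E'
from h import *
im,d,W=snap("scene","s5.png"); cv2.imwrite("pics/s5c.png",cv2.resize(im[100:300,80:300],None,fx=2.5,fy=2.5))
E
```

```text
17.7 [ 508.1 -145.7  266.6] [-3.6 -3.7 -0.6] ang 141.5 66.3
```

View pics/s5c.png

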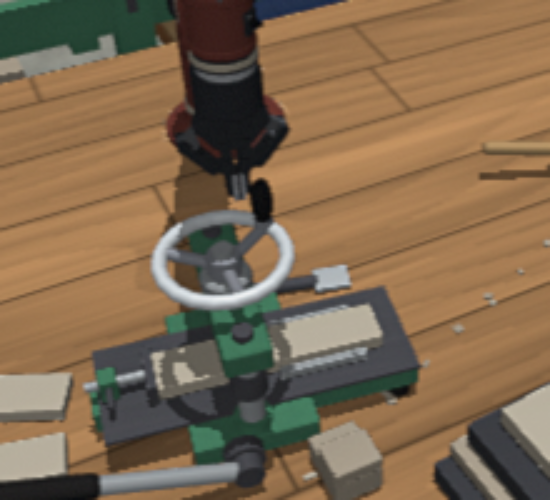

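The handle at (262,200) is still just ahead of the fingers at (238,185), which are in steady contact. Run the last arc to about 12° short.

Emit:
jog_arm --deltas "255 -0.28 0.38 0 0 0 0; 255 -0.59 0.74 0 0 0 0; 255 -0.91 1.08 0 0 0 0; 255 -1.27 1.39 0 0 0 0; 255 -1.64 1.68 0 0 0 0; 255 -2.03 1.94 0 0 0 0; 255 -2.44 2.17 0 0 0 0; 255 -2.86 2.38 0 0 0 0; 255 -3.30 2.55 0 0 0 0; 255 -3.75 2.70 0 0 0 0; 255 -4.20 2.81 0 0 0 0; 255 -4.67 2.89 0 0 0 0; 255 -5.13 2.94 0 0 0 0; 255 -5.60 2.96 0 0 0 0; 255 -6.07 2.94 0 0 0 0; 255 -6.07 2.94 0 0 0 0"

```text
t: 19.35
tcp_pos: [573.9, -121.9, 266.4]
ee_rot: [-179.9, -0.1, 170.8]
force: [-3.6, 0.2, 0.4]
finger_gap: -0.4
gripper_force: 1.9
```

```bash
python3 p.py
```

```text
19.35 [ 573.9 -121.9  266.4] [-3.6  0.2  0.4] ang 78.0 66.6
```

Emit:
jog_arm --deltas "255 -0.3 0.0 0 0 0 0; 255 -0.6 -0.02 0 0 0 0; 255 -0.9 -0.05 0 0 0 0; 255 -1.2 -0.08 0 0 0 0; 255 -1.35 -0.1 0 0 0 0; 255 -1.35 -0.1 0 0 0 0; 255 -1.35 -0.1 0 0 0 0"

```text
t: 20.05
tcp_pos: [588.5, -123.4, 266.4]
ee_rot: [180.0, 0.1, 170.9]
force: [-1.2, 4.4, -0.3]
finger_gap: 0.0
gripper_force: 1.8
```

```bash
python3 p.py
```

```text
20.05 [ 588.5 -123.4  266.4] [-1.2  4.4 -0.3] ang 65.9 69.7
```

Within a degree or so. Withdraw backwards, up and clear, and compare wheel pictures with those before the turn.

Emit:
jog_arm --deltas "255 0.5 0.3 0 0 0 0; 255 1.2 0.6 0 0 0 0; 255 2 0.8 0 0 0 0; 255 2.2 0.8 -1 0 0 0; 255 2.2 0.8 -3 0 0 0; 255 2.2 0.8 -5 0 0 0; 255 2.2 2 -6 0 0 0; 255 2 5 -6 0 0 0; 255 1.6 9 -6 0 0 0; 255 1.2 13 -6 0 0 0; 255 0.8 17 -6 0 0 0; 255 0.4 21 -6 0 0 0; 255 0 24 -6 0 0 0; 255 0 26 -6 0 0 0; 255 0 26.8 -6 0 0 0; 255 0 26.8 -6 0 0 0"

```text
t: 21.65
tcp_pos: [630.1, 141.3, 326.2]
ee_rot: [-180.0, -0.0, 171.0]
force: [0.0, -0.4, 0.5]
finger_gap: 0.1
gripper_force: 0.0
```

```bash
python3 - <<'E'
from s import *
for n in("top","scene"): snap(n,n+"6.png")
print(ctrl.state()["t"],ctrl.state()["tcp_pos"])
C=np.array([560,-187.])
for k in "36":
  for n in("top","scene"):
    im,W,X,Y,Z,lum=meas(n,n+k+".png")
    m=(Z>258)&(Z<303)&(lum<90)&(np.hypot(X-C[0],Y-C[1])<95)
    uv=np.argwhere(m)[:,::-1].mean(0); h=np.nanmedian(W[m],0)
    print(k,n,m.sum(),uv.round(2),h.round(1),np.degrees(np.arctan2(h[1]-C[1],h[0]-C[0])).round(2))
for n,rw,cl in(("top",(150,235),(310,385)),("scene",(180,235),(135,205))):
  a,b=[cv2.cvtColor(cv2.imread(f"pics/{n}{k}.png"),6)[rw[0]:rw[1],cl[0]:cl[1]].astype(np.float32) for k in "36"]
  # rotation via wheel plane warp: render image on z=236 & z=294 grid, polar
  A=[]
  for k in "36":
    g=cv2.cvtColor(cv2.imread(f"pics/{n}{k}.png"),6).astype(np.float32); K,t,M=cam(n)
    th=np.radians(np.arange(0,360,.25)); r=np.arange(24,58,1.)
    T,Rr=np.meshgrid(th,r); P=np.stack([C[0]+(0 if n=="top" else 2)-(2 if n=="top" else 0)+Rr*np.cos(T),C[1]+Rr*np.sin(T),np.full(T.shape,232.)],-1)
    p=(P-t)@M; u=p[...,0]/p[...,2]*K[0,0]+K[0,2]; v=p[...,1]/p[...,2]*K[1,1]+K[1,2]
    A.append(cv2.remap(g,u.astype(np.float32),v.astype(np.float32),1))
  # diff curve per rotation
  s=[(np.mean(np.minimum(abs(A[0]-np.roll(A[1],j,1)),40)),j/4) for j in range(-80,81)]
  print(n,"best spoke shift deg (+: handle now at smaller angle)",sorted(s)[:3])
  cv2.imwrite(f"pics/{n}cmp.png",cv2.resize(np.hstack([a,b]),None,fx=5 if n=="scene" else 4,fy=5 if n=="scene" else 4,interpolation=2))
print([strip(n,n+"6.png")[0] for n in("top","scene")])
E
```

```text
21.75 [630.42356379 138.29901604 326.4529141 ]
3 top 87 [331.32 169.32] [ 604.6 -140.2  288.4] 46.41
3 scene 106 [189.65 196.84] [ 617.9 -145.3  280.8] 35.73
6 top 84 [330.73 169.89] [ 603.5 -138.2  288.6] 48.28
6 scene 116 [190.   196.54] [ 617.1 -143.9  281.3] 37.07
top best spoke shift deg (+: handle now at smaller angle) [(np.float32(2.041746), -0.5), (np.float32(2.0680642), -0.25), (np.float32(2.0699234), -0.75)]
scene best spoke shift deg (+: handle now at smaller angle) [(np.float32(3.0687547), -0.25), (np.float32(3.1041176), -0.5), (np.float32(3.1208017), 0.0)]
[array([586.15283 ,  -9.938339], dtype=float32), array([587.2315  ,  -9.973236], dtype=float32)][ WARN:0@3.819] global loadsave.cpp:1063 imwrite_ Unsupported depth image for selected encoder is fallbacked to CV_8U.
```

View pics/topcmp.png

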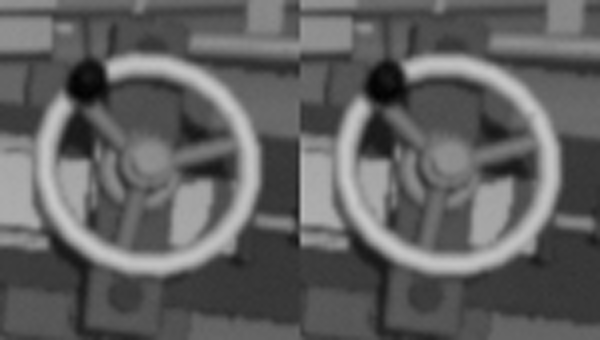

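The handle is 1–2° short (0.6 px), nothing else moved. Return by the same route and nudge about 1.6 mm farther.

Emit:
jog_arm --deltas "255 0.2 -1 0 0 0 0; 255 0.6 -3.5 0 0 0 0; 255 1 -7.5 0 0 0 0; 255 1.4 -12 0 0 0 0; 255 1.8 -16 0 0 0 0; 255 2.2 -20 0 0 0 0; 255 2.2 -23.5 0 0 0 0; 255 2.2 -25.5 0.5 0 0 0; 255 2.2 -26 2 0 0 0; 255 2.2 -26 4 0 0 0; 255 2.2 -26 5.5 0 0 0; 255 2.2 -26 6 0 0 0; 255 1.6 -26.2 6 0 0 0; 255 1 -26.4 6 0 0 0; 255 0.6 -26.6 6 0 0 0; 255 0.3 -26.7 6 0 0 0; 255 0.1 -26.8 6 0 0 0; 255 -0.1 -26.85 6 0 0 0; 255 -0.16 -26.85 6 0 0 0; 255 -0.16 -26.85 6 0 0 0"

```text
t: 23.75
tcp_pos: [589.1, -123.3, 266.4]
ee_rot: [179.9, -0.1, 171.0]
force: [-3.3, 1.9, 3.0]
finger_gap: 0.4
gripper_force: 2.0
```

Emit:
jog_arm --deltas "255 0.6 0.3 0 0 0 0; 255 1.3 0.6 0 0 0 0; 255 2.1 0.8 0 0 0 0; 255 2.4 0.8 -1 0 0 0; 255 2.4 0.8 -3 0 0 0; 255 2.4 0.8 -5 0 0 0; 255 2.4 2 -6 0 0 0; 255 2 5 -6 0 0 0; 255 1.6 9 -6 0 0 0; 255 1.2 13 -6 0 0 0; 255 0.8 17 -6 0 0 0; 255 0.4 21 -6 0 0 0; 255 0 24 -6 0 0 0; 255 0 26 -6 0 0 0; 255 0 26.8 -6 0 0 0; 255 0 26.8 -6 0 0 0"

```text
t: 25.35
tcp_pos: [631.6, 140.6, 326.1]
ee_rot: [-180.0, -0.0, 171.0]
force: [-0.3, -0.4, 0.3]
finger_gap: 0.4
gripper_force: 0.0
```

```bash
python3 - <<'E'
from s import *
for n in("top","scene"): snap(n,n+"7.png")
C=np.array([560,-187.])
for k in "037":
  for n in("top","scene"):
    im,W,X,Y,Z,lum=meas(n,n+k+".png")
    m=(Z>258)&(Z<303)&(lum<90)&(np.hypot(X-C[0],Y-C[1])<95)
    uv=np.argwhere(m)[:,::-1].mean(0); h=np.nanmedian(W[m],0)
    print(k,n,m.sum(),uv.round(2),h.round(1),np.degrees(np.arctan2(h[1]-C[1],h[0]-C[0])).round(2))
print([strip(n,n+"7.png")[0] for n in("top","scene")],ctrl.state()["force"],ctrl.state()["t"])
E
```

```text
0 top 87 [331.31 169.24] [ 604.7 -140.3  287.8] 46.23
0 scene 109 [189.71 196.94] [ 618.9 -145.3  280.8] 35.27
3 top 87 [331.32 169.32] [ 604.6 -140.2  288.4] 46.41
3 scene 106 [189.65 196.84] [ 617.9 -145.3  280.8] 35.73
7 top 85 [331.01 169.67] [ 604.  -138.4  288.4] 47.83
7 scene 111 [189.83 196.52] [ 616.7 -144.7  282.1] 36.76
[array([585.5867  , -10.134941], dtype=float32), array([586.92975,  -9.74614], dtype=float32)] [-0.38616535 -0.3862223   0.1105599 ] 25.45
```

```bash
python3 -c "
from cell import ctrl
print(ctrl.job_done())"
```

```text
the job is handed in; nothing more can be done
None
```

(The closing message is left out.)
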